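# Stand a face-down insect frame up in the display row

## Task

An insect frame lies glass side down in front of the low aluminium display stand. Without lifting it, push it up to the stand's backboard and tip it up on that edge, gently and without letting it fall back, so that it stands upright and flat against the board with the glass facing out, beside the frame already standing there with no more than a finger's breadth between the two. Do not shift or knock over that frame, nor the jar and the dish near by.

Things in the scene. Friction and masses are not known exactly. Their poses are not given: they have to be found in the camera images.
- stand: fixed stand of smooth aluminium (slippery: friction about 0.2; table and frames about 0.6): a backboard 90 mm tall, 292 mm long, with an end cheek 12 mm thick reaching 46 mm forward at its +y end. Origin on the table at the foot of the board's front face, which is the plane x = 0; x points through the board away from the robot; y along the board (front face y -140 to +140 mm); z up
- frame_mid (a point): centre of the loose insect frame (wooden rim, glass front, brown card back): a flat box 125 mm (x) by 115 mm (y) by 18 mm (z), about 0.2 to 0.35 kg, too wide to grasp. Starts flat on the table, glass down, z (out of the card back) up, x roughly towards the board. Standing as wanted: +x edge down, z pointing into the board, middle 62.5 mm up and 9 mm in front of the board
- glass (a point): middle of the loose frame's glass front, on its -z face, 9 mm from frame_mid
- neighbour_mid (a point): centre (65 mm up) of the loose frame that already stands upright against the board next to the cheek: 100 mm wide (y, along the board), 18 mm thick (x, through the board, as the stand's), 130 mm tall (z). The new frame belongs on its -y side; with the two touching, the centres are 107.5 mm apart along the board
- jar_mid (a point): centre of a round amber jar, 60 mm across and 85 mm tall, to be left alone
- dish_mid (a point): centre of a round shallow petri dish, 90 mm across and 14 mm tall, to be left alone
There are look-alikes about, which are no part of the job. What is shaped like the part that bears frame_mid but yellow is not meant. What is shaped like the part that bears neighbour_mid but blue is not meant.

How it is judged:
On the way:
1. the frame is half tipped up (30 to 65 degrees) while its lower edge rests at the foot of the board (angle between frame_mid's own z axis and vertical between 0.52 and 1.13 rad and x of frame_mid in the frame of stand between -0.075 and -0.015 m and height (world z) of frame_mid below 0.075 m), for 0.05 s.
At the end, for the whole second after the job is handed in: the frame stands on its edge on the table, upright and parallel to the board within 5 degrees, its middle within 18 mm of the board's face, the glass facing away from the board, at most 25 mm of gap to the standing frame (on that frame's -y side), at rest; the other frame still upright (angle between the z axis of frame_mid and the x axis of stand, either way round below 0.09 rad and x of frame_mid in the frame of stand between -0.018 and -0.003 m and x of glass in the frame of stand below -0.013 m and height (world z) of frame_mid between 0.059 and 0.066 m and y of frame_mid in the frame of neighbour_mid between -0.1325 and -0.103 m and linear speed of frame below 0.01 m/s and angular speed of frame below 0.1 rad/s and angle between neighbour_mid's own z axis and vertical below 0.1 rad); the robot touches nothing.
It fails at once if the robot presses the frame with more than 40 N (contact force between the fingers and frame above 40 N).
It fails at once if the frame falls or is flung (turns faster than 6 rad/s) (angular speed of frame above 6 rad/s).
It fails at once if the standing frame is shifted by more than 20 mm or tipped (distance of neighbour_mid from where it was at the start of the episode above 0.02 m or angle between neighbour_mid's own z axis and vertical above 0.2 rad).
It fails at once if the jar or the dish is shifted by more than 20 mm (distance of any of jar_mid, dish_mid from where it was at the start of the episode above 0.02 m).
It fails at once if the frame is lifted clear off the table (height (world z) of frame_mid above 0.09 m).
It also fails if it takes over 72 s, if anything falls off the work surface, if the arm or the gripper's body presses on something with over 40 N, if the wrist force passes 120 N, or if a joint passes its speed limit or range.

## Robot

A 6-joint arm with a two-finger parallel gripper is mounted at the origin on the work surface. World frame = base frame: x ahead of the robot, y to its left, z up, the work surface at z = 0. Lengths are in m, angles in rad, forces in N, time in s.
With the tool pointing down it reaches from about 0.35 to 0.85 m from the base axis. Payload 8.1 kg.
Tool frame: the origin (TCP) lies at the very end of the fingers, on their centre line; the grasp point (between the pads) lies robot.hold_point_z behind it (robot.hold_point_z is the distance from the TCP to the grasp point, in m); z points along the fingers, y is the direction in which the jaws open and shut (so a half turn about z gives the same grasp; the last joint's range is limited). The gripper opens to 93 mm and grips with 3 to 60 N. Pads are 15 mm wide; open, the fingers measure 128 mm over their backs; the gripper's body (75 mm by 188 mm) begins 65 mm behind the grasp point.
Start: joints at [-1.263, 0.13, 1.488, -0, 1.523, -0.085], TCP at [0.23, -0.554, 0.179] pointing down, gripper open.
Joint ranges: [-2.96, 2.96], [-0.89, 2.26], [0.02, 2.5], [-1.34, 4.48], [0, 2.73], [-2.66, 2.66]. Speed limits (rad/s): [2.39, 2.39, 2.79, 3.14, 3.14, 3.14].

## Interface

Orientations are given as a rotation vector (axis times angle).
In Python, from plant import robot, cams gives the robot as it stands. The module is installed in compiled form; this text tells all that it offers.
- The arm moves only by the tool step_arm, never from a script. Its argument "deltas" is a list of rows, each an object with "offset": the shift along the tool's x, y, z in cm, a list of three; "roll": the turn about the tool's z in rad. In form: [{"offset": [x, y, z], "roll": roll}, ...]. A call has 1 to 12 rows; each row shifts and turns the commanded pose from where the row before left it, along the tool's axes as they then stand; what a row does not reach is not made up. A row lasts 1/8 s, in which the tool goes at most 62.5 mm and 10.7 degrees, less where a joint would pass 70% of its speed; a pose out of reach is approached as far as the arm can. A call with a gripper value outside its range is refused whole. "fingers" is the finger opening in cm, from 0 to 9.3, set as the call begins (left out, the last holds). The fingers move at their own pace and stop on an object; "grip_force" is the grip in N (left out, the last holds). Time passes only in rows, so rows that do not move let the fingers close. It gives the time, the measured TCP pose, the force and the opening at its end, in the units of the state.
- robot.read_state(): the state, without advancing time (a new reading comes with each control period).
- cams.read_camera(name): name is "side" or "top" or "wrist"; returns a dict with "pixels" (480x640x3 uint8, red, green, blue), "fx", "fy", "cx", "cy" (pixels), "extrinsics" (4x4, takes a point from world to camera coordinates). Camera axes: x right, y down, z forward; pixel columns grow to the right and rows downward; lengths in m; the calibration is good to about 2 mm. A picture is of the moment at which its call begins. There is no depth.
- robot.close_job(): hands the job in, once; it reports no verdict.
Trained networks look in a picture, given as the dict that the camera call returned (one of the last four; its "shot" number tells which), for a name from the list of things; names that differ only in an ending like _2 or _b are one class to them, and where a whole thing is asked for, a point or a joint stands for the part that bears it (a point fixed in the world has none). Each returns a list of dicts, best first, with "score" (0 to 1); they miss things now and then, are a little off and sometimes report something else, mostly with a low value. They report only what shows in the picture. A call takes as long as a camera call. They do not tell look-alikes from the thing itself.
- cams.boxes_of(picture, thing): "xy" ([column, row] in pixels, amid what is visible of it).
- cams.silhouettes(picture, thing): "mask" (480x640 bool, what is visible of it) and "xy" ([column, row] in pixels, amid what is visible of it).
- cams.pinpoint(picture, thing): "xy" ([column, row] in pixels: a listed point, or the origin of a listed thing).
The state is a dict: "t": time; "q": joint angles; "dq": joint speeds; "joint_torque": joint torques, N m; "tool_pos": TCP position; "orientation": TCP orientation; "force": force on the tool from outside, world axes, zero at the start; "wrist_torque": the same for the moment, N m; "opening": finger opening in m.
Only numpy, scipy, OpenCV 4.12 (cv2) and the standard library are available. Lean on these libraries where they do the work, as an engineer would, in place of code of your own. Each camera call takes 0.05 s, during which the arm holds its last target. There are 200 camera calls.

## Working session

There is one attempt and no reset: what is moved stays moved. The work goes in short steps, Python scripts to look and compute and a tool call to move; the robot and the scene stay as the last step left them, time stands still between calls to the robot, and variables do not carry over. Pictures are saved under pics/ and viewed, about 8 in all and at most 12, crops included, and the job is handed in when it is done.

Besides the shell and the picture viewer there is one more tool, called after ">>>" as name(argument=value, ...), one argument or row to a line, values as JSON. step_arm: Moves the arm, as the interface text tells. Its arguments: {"type":"object","properties":{"deltas":{"type":"array"},"fingers":{"type":"number"},"grip_force":{"type":"number"}},"required":["deltas"]}

```bash
mkdir -p pics; cat > h.py <<'E'
import numpy as np, cv2
from plant import robot, cams
def ray(p,uv):
    E=p["extrinsics"];R=E[:3,:3];t=E[:3,3]
    d=R.T@np.array([(uv[0]-p["cx"])/p["fx"],(uv[1]-p["cy"])/p["fy"],1.]);return -R.T@t,d
def atz(p,uv,z):
    c,d=ray(p,uv);return c+d*(z-c[2])/d[2]
def proj(p,X):
    E=p["extrinsics"];c=E[:3,:3]@np.array(X)+E[:3,3]
    return np.array([p["fx"]*c[0]/c[2]+p["cx"],p["fy"]*c[1]/c[2]+p["cy"]])
def save(p,n): cv2.imwrite(f"pics/{n}.png",p["pixels"][:,:,::-1])
E
cat > a.py <<'E'
from h import *
np.set_printoptions(precision=4,suppress=True)
Z=dict(stand=0,frame_mid=.009,neighbour_mid=.065,jar_mid=.0425,dish_mid=.007)
for c in("top","side"):
    p=cams.read_camera(c);save(p,c+"0")
    print(c,"cam",ray(p,(320,240)))
    for n,z in Z.items():
        for r in cams.pinpoint(p,n)[:3]: print(n,round(r["score"],2),np.round(r["xy"]),atz(p,r["xy"],z))
print(robot.read_state(),robot.hold_point_z)
E
python3 a.py
```

```text
top cam (array([0.3794, 0.024 , 1.0611]), array([ 0.1609, -0.0041, -0.9871]))
stand 0.97 [334. 177.] [ 0.6807 -0.0058  0.    ]
frame_mid 0.75 [427. 368.] [ 0.3153 -0.1863  0.009 ]
frame_mid 0.68 [230. 351.] [0.3355 0.1837 0.009 ]
frame_mid 0.6 [360. 260.] [ 0.5132 -0.0583  0.009 ]
neighbour_mid 0.91 [190. 162.] [0.6836 0.2677 0.065 ]
neighbour_mid 0.55 [293. 161.] [0.6906 0.075  0.065 ]
jar_mid 0.9 [456. 198.] [ 0.6324 -0.2358  0.0425]
dish_mid 0.66 [233. 245.] [0.5364 0.1878 0.007 ]
side cam (array([0.2866, 0.637 , 0.5506]), array([ 0.2962, -0.7376, -0.6072]))
stand 0.69 [254. 236.] [0.6782 0.0035 0.    ]
frame_mid 0.84 [347. 233.] [ 0.5114 -0.061   0.009 ]
frame_mid 0.67 [402. 358.] [0.3435 0.1908 0.009 ]
frame_mid 0.6 [462. 220.] [ 0.3148 -0.183   0.009 ]
neighbour_mid 0.97 [155. 303.] [0.6879 0.2702 0.065 ]
neighbour_mid 0.56 [222. 231.] [0.69   0.0844 0.065 ]
jar_mid 0.83 [322. 164.] [ 0.6323 -0.2364  0.0425]
dish_mid 0.66 [276. 317.] [0.5432 0.1839 0.007 ]
dish_mid 0.52 [322. 159.] [ 0.666  -0.3255  0.007 ]
{'t': 0.6, 'q': array([-1.2634,  0.1304,  1.4882, -0.    ,  1.523 , -0.0854]), 'dq': array([ 0.0021, -0.0005,  0.0009,  0.0005, -0.0005, -0.0008]), 'joint_torque': array([ -0.0001, -55.9406, -49.1796,   0.0767,   0.0229,  -0.    ]), 'tool_pos': array([ 0.2297, -0.5543,  0.1795]), 'orientation': array([ 3.0812,  0.613 , -0.    ]), 'force': array([-0.0647, -0.0386,  0.0485]), 'wrist_torque': array([ 0.0124, -0.0428,  0.01  ]), 'opening': 0.09280841639661895} 0.0188
```

View pics/top0.png

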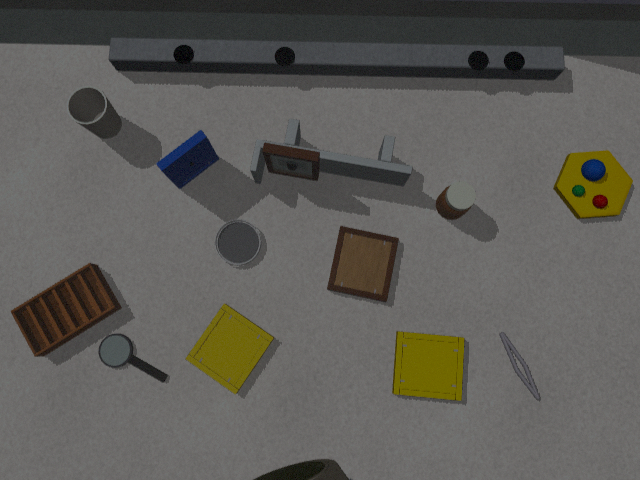

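View pics/side0.png

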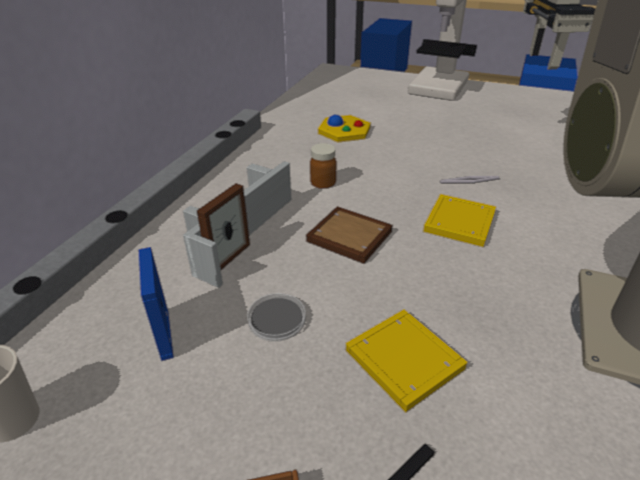

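The top view shows three shapes like frame_mid: brown wood with a card back at (365,262), and yellow ones at (230,350) and (428,367). The brown one is meant. For neighbour_mid there is a brown frame standing by the cheek at (292,163) and a blue one at (190,160). The brown one is meant. I'll confirm this in one enlarged crop and measure the yaw angles.

```bash
cat > b.py <<'E'
from h import *
np.set_printoptions(precision=4,suppress=True)
p=cams.read_camera("top")
m=[r for r in cams.silhouettes(p,"frame_mid") if abs(r["xy"][0]-365)<25 and abs(r["xy"][1]-262)<25][0]["mask"].astype(np.uint8)
c=max(cv2.findContours(m,0,1)[0],key=cv2.contourArea)[:,0,:]
W=np.array([atz(p,u,.018)[:2]*1000 for u in c],np.float32)
r=cv2.minAreaRect(W);print("frame",r,"\n",cv2.boxPoints(r))
for s in cams.silhouettes(p,"stand")[:1]:
    c=max(cv2.findContours(s["mask"].astype(np.uint8),0,1)[0],key=cv2.contourArea)
    print("stand poly",cv2.approxPolyDP(c,2.5,True)[:,0].tolist())
for s in cams.silhouettes(p,"neighbour_mid"):
    if abs(s["xy"][0]-292)<20:
        c=max(cv2.findContours(s["mask"].astype(np.uint8),0,1)[0],key=cv2.contourArea)
        q=cv2.approxPolyDP(c,2.5,True)[:,0]
        print("nb",q.tolist(),[np.round(atz(p,u,.13)[:2],4).tolist() for u in q])
cv2.imwrite("pics/crop1.png",cv2.resize(p["pixels"][110:310,230:490,::-1],None,fx=3,fy=3,interpolation=2))
E
python3 b.py
```

```text
Traceback (most recent call last):
  File "b.py", line 4, in <module>
    m=[r for r in cams.silhouettes(p,"frame_mid") if abs(r["xy"][0]-365)<25 and abs(r["xy"][1]-262)<25][0]["mask"].astype(np.uint8)
      ~~~~~~~~~~~~~~~~~~~~~~~~~~~~~~~~~~~~~~~~~~~~~~~~~~~~~~~~~~~~~~~~~~~~~~~~~~~~~~~~~~~~~~~~~~~~~~~~~^^^
IndexError: list index out of range
```

```bash
python3 - <<'E'
s=open('b.py').read()
i=s.index('m=[');j=s.index('c=max')
s=s[:i]+'''hsv=cv2.cvtColor(p["pixels"],cv2.COLOR_RGB2HSV)
roi=np.zeros((480,640),np.uint8);roi[215:312,318:412]=1
m=((hsv[...,1]>70)&(hsv[...,0]<25)).astype(np.uint8)*roi
m=cv2.morphologyEx(m,cv2.MORPH_OPEN,np.ones((3,3)))
'''+s[j:]
open('b.py','w').write(s)
E
python3 b.py
```

```text
frame ((507.1102600097656, -62.872802734375), (114.50037384033203, 123.9496841430664), 79.49784088134766) 
 [[ 435.7385 -107.8676]
 [ 557.6118 -130.4603]
 [ 578.4821  -17.878 ]
 [ 456.6088    4.7146]]
stand poly [[411, 172], [410, 167], [390, 161], [393, 138], [388, 136], [384, 138], [376, 160], [320, 151], [320, 170], [397, 185], [403, 185]]
nb [[264, 144], [263, 153], [270, 172], [317, 179], [318, 152]] [[0.7004, 0.1233], [0.6839, 0.1243], [0.6496, 0.1106], [0.6389, 0.028], [0.688, 0.0275]]
```

View pics/crop1.png

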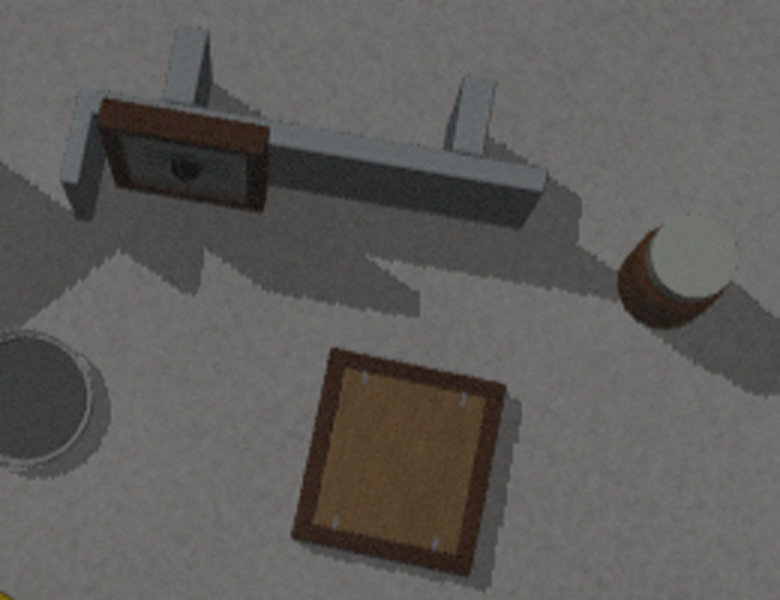

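```bash
python3 - <<'E'
from h import *
np.set_printoptions(precision=4,suppress=True)
p=cams.read_camera("top")
f=lambda x,y,z: atz(p,(230+x/3-.33,110+y/3-.33),z)[:2]
A=f(541,192,.09);B=f(270,148,.09);C=f(521,226,0);D=f(269,188,0)
n1=f(110,122,.13);n2=f(268,152,.13);n3=f(270,127,.13);n4=f(104,98,.13)
for a,b in((A,B),(C,D),(n2,n1),(n3,n4)): print(a,b,np.linalg.norm(b-a),np.degrees(np.arctan2(*(b-a)[::-1]))-90)
print("nb mid",(n1+n2+n3+n4)/4)
E
```

```text
[ 0.6643 -0.141 ] [0.688  0.0242] 0.16690730999484066 -8.183300066998086
[ 0.6671 -0.143 ] [0.689  0.0243] 0.16868479706282985 -7.4639272933881955
[0.6728 0.0253] [0.6889 0.1187] 0.09468115109640882 -9.760696856959953
[0.6881 0.0245] [0.7035 0.1228] 0.0994427105984821 -8.923921900768278
nb mid [0.6883 0.0728]
```

The crop confirms it: loose brown frame with card up at about (364,264), brown neighbour with glass and insect out at about (292,160), and the jar at about (457,200). In stand coordinates the frame is at about (-162, -83) mm and needs y of about -41. I'll push it in +y from its -y side first, then forward into the board.

>>> step_arm(
  deltas=[
    {"offset": [0, 0, 0], "roll": -0.172},
    {"offset": [0, 0, 0], "roll": -0.172},
    {"offset": [0, 0, 0], "roll": -0.172},
    {"offset": [0, 0, 0], "roll": -0.172},
    {"offset": [0, 0, 0], "roll": -0.172},
    {"offset": [0, 0, 0], "roll": -0.173},
  ],
  fingers=6.0,
)

```text
t: 1.65
tool_pos: [0.2297, -0.5543, 0.1794]
orientation: [-2.371, -2.061, -0.0]
force: [0.1, -0.2, -0.2]
opening: 0.0599
```

>>> step_arm(
  deltas=[
    {"offset": [4.42, 2.07, 0], "roll": 0},
    {"offset": [4.42, 2.07, 0], "roll": 0},
    {"offset": [4.42, 2.07, 0], "roll": 0},
    {"offset": [4.42, 2.07, 0], "roll": 0},
    {"offset": [4.42, 2.07, 0], "roll": 0},
    {"offset": [4.42, 2.07, 0], "roll": 0},
    {"offset": [4.42, 2.07, 0], "roll": 0},
    {"offset": [4.42, 2.07, 0], "roll": 0},
    {"offset": [4.42, 2.07, 0], "roll": 0},
    {"offset": [4.42, 2.07, 0], "roll": 0},
    {"offset": [0, 0, 0], "roll": 0},
    {"offset": [0, 0, 0], "roll": 0},
  ],
)

```text
t: 3.15
tool_pos: [0.4982, -0.1471, 0.1794]
orientation: [2.376, 2.056, -0.001]
force: [-0.5, -0.1, 0.3]
opening: 0.0598
```

>>> step_arm(
  deltas=[
    {"offset": [0, 0, 5], "roll": 0},
    {"offset": [0, 0, 5], "roll": 0},
    {"offset": [0, 0, 4], "roll": 0},
    {"offset": [0, 0, 2], "roll": 0},
    {"offset": [0, 0, 1.1], "roll": 0},
    {"offset": [0, 0, 0], "roll": 0},
  ],
)

```text
t: 3.9
tool_pos: [0.4977, -0.1476, 0.0082]
orientation: [-2.377, -2.053, 0.001]
force: [0.0, 0.9, -0.1]
opening: 0.0599
```

>>> step_arm(
  deltas=[
    {"offset": [0.5, 0, 0], "roll": 0},
    {"offset": [0.5, 0, 0], "roll": 0},
    {"offset": [0.5, 0, 0], "roll": 0},
    {"offset": [0.5, 0, 0], "roll": 0},
    {"offset": [0.5, 0, 0], "roll": 0},
    {"offset": [0.5, 0, 0], "roll": 0},
    {"offset": [0.5, 0, 0], "roll": 0},
    {"offset": [0.5, 0, 0], "roll": 0},
  ],
)

```text
t: 4.9
tool_pos: [0.5042, -0.1069, 0.0084]
orientation: [-2.376, -2.055, 0.0]
force: [-0.1, 0.4, 0.2]
opening: 0.0602
```

```bash
cat > m.py <<'E'
from h import *
import sys
np.set_printoptions(precision=4,suppress=True)
O=np.array([.683,-.002]);a=-.145
xh=np.array([np.cos(a),np.sin(a)]);yh=np.array([-xh[1],xh[0]])
S=lambda w:np.array([(w[:2]-O)@xh,(w[:2]-O)@yh])*1000
if __name__=="__main__":
    for c in ("top","side"):
        p=cams.read_camera(c);save(p,c+sys.argv[1])
        for n,z in (("frame_mid",.009),("neighbour_mid",.065),("jar_mid",.0425)):
            for r in cams.pinpoint(p,n)[:3]: print(c,n,round(r["score"],2),np.round(r["xy"]),S(atz(p,r["xy"],z)))
    s=robot.read_state();print(s["t"],"tcp stand",S(s["tool_pos"]),s["tool_pos"][2],"f",s["force"])
E
python3 m.py 1
```

```text
top frame_mid 0.79 [232. 349.] [-365.8527  130.4909]
top frame_mid 0.78 [430. 366.] [-333.1855 -239.5887]
top frame_mid 0.55 [362. 260.] [-159.041   -83.7825]
top neighbour_mid 0.68 [294. 164.] [-9.2986 73.8051]
top neighbour_mid 0.56 [188. 161.] [-36.1561 271.4957]
top jar_mid 0.84 [456. 199.] [ -18.6127 -239.8781]
side frame_mid 0.95 [463. 217.] [-335.8521 -242.1251]
side frame_mid 0.67 [401. 358.] [-362.4276  141.5747]
side frame_mid 0.55 [347. 233.] [-161.3624  -82.117 ]
side neighbour_mid 0.92 [223. 229.] [-4.3128 82.5235]
side neighbour_mid 0.68 [157. 305.] [-39.5577 271.7547]
side neighbour_mid 0.41 [348. 234.] [-198.7105  -12.4691]
side jar_mid 0.84 [322. 165.] [ -19.2415 -237.2535]
5.3 tcp stand [-161.7422 -130.1627] 0.008455617435508878 f [ 0.3698  0.746  -0.3273]
```

```bash
python3 - <<'E'
import cv2
a=cv2.imread("pics/top1.png")[190:320,290:470];b=cv2.imread("pics/side1.png")[120:300,250:500]
cv2.imwrite("pics/c1.png",cv2.vconcat([cv2.resize(a,(540,390)),cv2.resize(b,(540,389))])[:600*2])
cv2.imwrite("pics/c1.png",cv2.hconcat([cv2.resize(a,(400,290)),cv2.resize(b,(400,290))]))
E
```

```text
(no output)
```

View pics/c1.png

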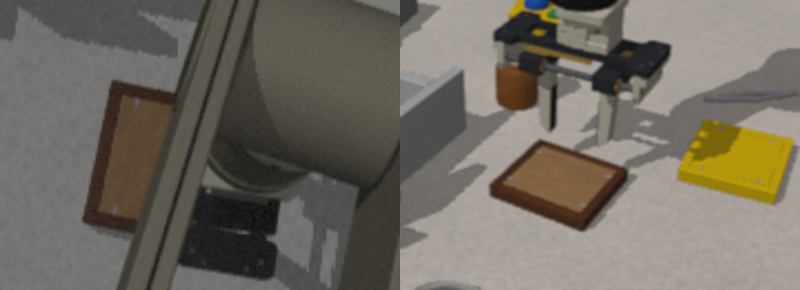

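```bash
python3 - <<'E'
from m import *
p=cams.read_camera("side");s=robot.read_state();T=s["tool_pos"];print(s["q"],T,s["orientation"])
from scipy.spatial.transform import Rotation as Ro
R=Ro.from_rotvec(s["orientation"]).as_matrix();print(R)
im=p["pixels"][:,:,::-1].copy()
for y in(-.03,-.0475,.03,.0475):
  for z in (0,-.08):
    u=proj(p,T+R@[0,y,z]);print(y,z,u);cv2.circle(im,tuple(np.int32(u)),1,(0,255,0),-1)
for c in((.4357,-.1079),(.5576,-.1305),(.5785,-.0179),(.4566,.0047)):
    cv2.circle(im,tuple(np.int32(proj(p,(*c,.018)))),1,(0,0,255),-1)
cv2.imwrite("pics/c2.png",cv2.resize(im[120:280,270:470],(800,640))[:600])
E
```

```text
[-0.3094  0.0578  1.891  -0.0001  1.1928 -0.1642] [ 0.5041 -0.1074  0.0084] [ 2.3767  2.0544 -0.0001]
[[ 0.1447  0.9895  0.    ]
 [ 0.9895 -0.1447 -0.0001]
 [-0.0001  0.     -1.    ]]
-0.03 0 [372.2371 224.9191]
-0.03 -0.08 [374.8334 189.5807]
-0.0475 0 [380.5203 227.5336]
-0.0475 -0.08 [383.5853 192.0448]
0.03 0 [344.7894 216.2552]
0.03 -0.08 [345.8847 181.4301]
0.0475 0 [337.0501 213.8123]
0.0475 -0.08 [337.7367 179.1361]
```

View pics/c2.png

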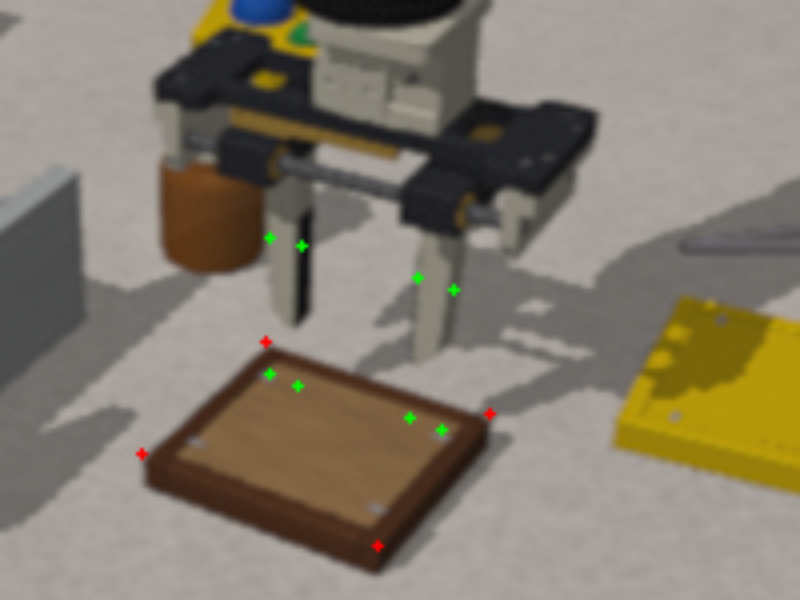

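The frame is unmoved. The fingertips in the side image (342,201 and 376,208) sit about 14 px above where the reported TCP should project. I'll check that against the wrist camera before going on.

```bash
python3 - <<'E'
from m import *
p=cams.read_camera("wrist");save(p,"w1");s=robot.read_state()
E=np.linalg.inv(p["extrinsics"]);print(E,s["tool_pos"])
for n,z in (("stand",0),("frame_mid",.009),("jar_mid",.0425),("neighbour_mid",.065)):
    for r in cams.pinpoint(p,n)[:2]: print(n,r["score"],r["xy"],atz(p,r["xy"],z))
print([proj(p,(*c,.018)) for c in((.4357,-.1079),(.5576,-.1305),(.5785,-.0179),(.4566,.0047))])
t=cams.read_camera("top")
from scipy.spatial.transform import Rotation as Ro
R=Ro.from_rotvec(s["orientation"]).as_matrix()
for k in [(0,0,0),(0,0,.033),(.016,-.04,0)]:
  for y in(-.094,.094):print(k,y,proj(t,s["tool_pos"]+R@[0,y,-.1]+k))
E
```

```text
[[ 0.9895 -0.14   -0.0368  0.514 ]
 [-0.1448 -0.9579 -0.248  -0.038 ]
 [-0.0005  0.2507 -0.9681  0.2133]
 [ 0.      0.      0.      1.    ]] [ 0.5041 -0.1074  0.0084]
stand 0.87 [631.1, 31.2] [ 0.6865 -0.0035  0.    ]
frame_mid 0.94 [307.0, 192.0] [ 0.507  -0.0607  0.009 ]
[array([195.2706, 294.2897]), array([412.1712, 302.0121]), array([436.6251,  87.3129]), array([185.4049,  77.0304])]
(0, 0, 0) -0.094 [384.6161 312.727 ]
(0, 0, 0) 0.094 [400.5615 207.1877]
(0, 0, 0.033) -0.094 [387.086  312.1249]
(0, 0, 0.033) 0.094 [403.5051 202.952 ]
(0.016, -0.04, 0) -0.094 [407.9599 303.9752]
(0.016, -0.04, 0) 0.094 [423.1597 198.9254]
```

View pics/w1.png

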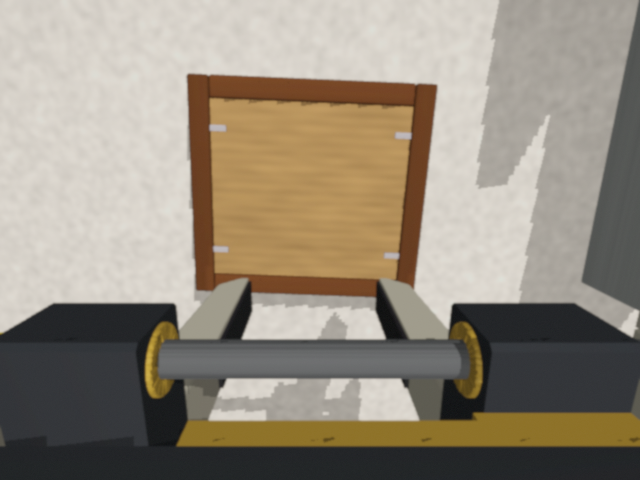

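The wrist view confirms the frame position (0.507, -0.061). The pad tips at (252,282) and (377,282) are 60 mm apart, which puts them about 35–40 mm nearer the camera than the reported TCP. So the real fingertips are about 35 mm above the reported z, and they were passing over the frame. I'll back off, descend carefully and touch the table to calibrate.

>>> step_arm(
  deltas=[
    {"offset": [-2, 0, 0], "roll": 0},
    {"offset": [-2, 0, 0], "roll": 0},
    {"offset": [0, 0, 0.8], "roll": 0},
    {"offset": [0, 0, 0.8], "roll": 0},
    {"offset": [0, 0, 0.4], "roll": 0},
    {"offset": [0, 0, 0], "roll": 0},
  ],
)

```text
t: 6.4
tool_pos: [0.4979, -0.1461, -0.0123]
orientation: [-2.375, -2.055, 0.001]
force: [-0.7, -0.9, 0.4]
opening: 0.0597
```

>>> step_arm(
  deltas=[
    {"offset": [0, 0, 0.2], "roll": 0},
    {"offset": [0, 0, 0.2], "roll": 0},
    {"offset": [0, 0, 0], "roll": 0},
  ],
)

```text
t: 6.78
tool_pos: [0.4983, -0.1468, -0.0157]
orientation: [-2.376, -2.055, 0.0]
force: [-0.3, -0.5, -0.1]
opening: 0.0603
```

>>> step_arm(
  deltas=[
    {"offset": [0, 0, 0.2], "roll": 0},
    {"offset": [0, 0, 0.2], "roll": 0},
    {"offset": [0, 0, 0], "roll": 0},
  ],
)

```text
t: 7.15
tool_pos: [0.4981, -0.1468, -0.0198]
orientation: [-2.376, -2.054, 0.0]
force: [0.6, -0.3, 0.3]
opening: 0.0598
```

>>> step_arm(
  deltas=[
    {"offset": [0, 0, 0.2], "roll": 0},
    {"offset": [0, 0, 0.2], "roll": 0},
    {"offset": [0, 0, 0], "roll": 0},
  ],
)

```text
t: 7.52
tool_pos: [0.4982, -0.1467, -0.0238]
orientation: [-2.376, -2.055, 0.0]
force: [-0.5, 0.2, -0.0]
opening: 0.0598
```

>>> step_arm(
  deltas=[
    {"offset": [0, 0, 0.2], "roll": 0},
    {"offset": [0, 0, 0], "roll": 0},
  ],
)

```text
t: 7.78
tool_pos: [0.4982, -0.1468, -0.0258]
orientation: [-2.376, -2.055, 0.0]
force: [-0.3, -0.6, -0.2]
opening: 0.0602
```

```bash
python3 - <<'E'
from m import *
from scipy.spatial.transform import Rotation as Ro
p=cams.read_camera("side");s=robot.read_state();T=s["tool_pos"];R=Ro.from_rotvec(s["orientation"]).as_matrix()
im=p["pixels"][:,:,::-1].copy();print(T,s["force"])
for dz in(.02,.03,.04):
  for y in (-.0388,.0388):
    u=proj(p,T+R@[0,y,-dz]);print(dz,y,u)
    cv2.circle(im,tuple(np.int32(np.round(u))),0,(0,255,0),-1)
cv2.imwrite("pics/c3.png",cv2.resize(im[140:260,280:440],(800,600),interpolation=0))
E
```

```text
[ 0.4983 -0.1468 -0.0257] [-0.1604  0.5631  0.2766]
0.02 -0.0388 [384.2837 221.8706]
0.02 0.0388 [349.805  211.2182]
0.03 -0.0388 [384.6569 217.7741]
0.03 0.0388 [349.96   207.1908]
0.04 -0.0388 [385.0348 213.6266]
0.04 0.0388 [350.117  203.1149]
```

View pics/c3.png

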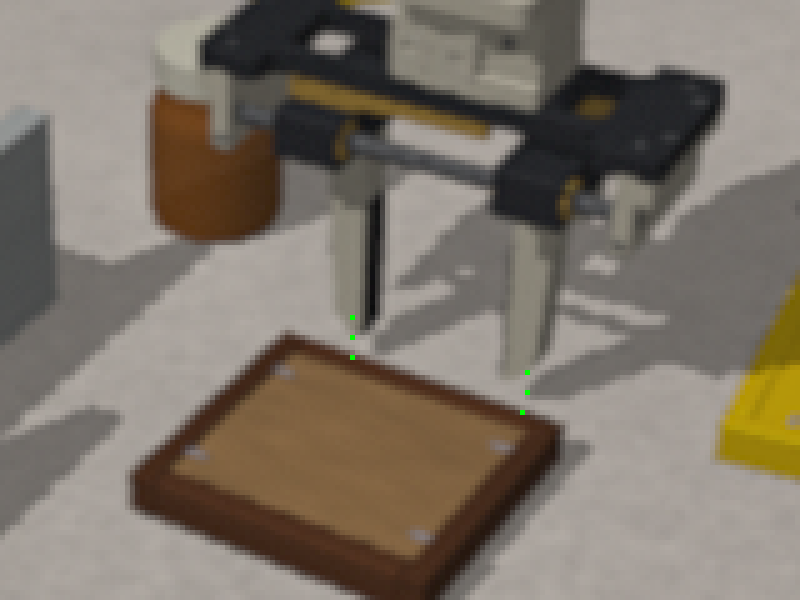

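The green dots (20, 30 and 40 mm up) put the real tips about 38 mm above the reported TCP. The tips are now about 12 mm off the table, just behind the frame's far edge. I'll keep descending.

>>> step_arm(
  deltas=[
    {"offset": [0, 0, 0.3], "roll": 0},
    {"offset": [0, 0, 0.2], "roll": 0},
    {"offset": [0, 0, 0], "roll": 0},
  ],
)

```text
t: 8.2
tool_pos: [0.4981, -0.1467, -0.0309]
orientation: [-2.376, -2.054, 0.0]
force: [0.1, 0.9, 0.4]
opening: 0.06
```

>>> step_arm(
  deltas=[
    {"offset": [0, 0, 0.2], "roll": 0},
    {"offset": [0, 0, 0], "roll": 0},
  ],
)

```text
t: 8.45
tool_pos: [0.4983, -0.1468, -0.0327]
orientation: [-2.376, -2.055, 0.0]
force: [-0.2, 0.5, -0.2]
opening: 0.0597
```

>>> step_arm(
  deltas=[
    {"offset": [0, 0, 0.1], "roll": 0},
    {"offset": [0, 0, 0], "roll": 0},
  ],
)

```text
t: 8.7
tool_pos: [0.4983, -0.1468, -0.0336]
orientation: [-2.377, -2.055, -0.0]
force: [-0.9, 0.6, -0.6]
opening: 0.0601
```

>>> step_arm(
  deltas=[
    {"offset": [0, 0, 0.1], "roll": 0},
    {"offset": [0, 0, 0], "roll": 0},
  ],
)

```text
t: 8.95
tool_pos: [0.4983, -0.1468, -0.0347]
orientation: [-2.376, -2.055, 0.0]
force: [1.0, 0.1, 0.9]
opening: 0.0599
```

>>> step_arm(
  deltas=[
    {"offset": [0, 0, 0.1], "roll": 0},
    {"offset": [0, 0, 0], "roll": 0},
  ],
)

```text
t: 9.2
tool_pos: [0.4983, -0.1468, -0.0357]
orientation: [-2.376, -2.055, 0.0]
force: [-1.0, 0.1, 1.0]
opening: 0.0597
```

>>> step_arm(
  deltas=[
    {"offset": [0, 0, 0.1], "roll": 0},
    {"offset": [0, 0, 0], "roll": 0},
  ],
)

```text
t: 9.45
tool_pos: [0.4983, -0.1468, -0.0367]
orientation: [-2.376, -2.055, 0.0]
force: [0.6, -0.1, 0.9]
opening: 0.0597
```

>>> step_arm(
  deltas=[
    {"offset": [0, 0, 0.1], "roll": 0},
    {"offset": [0, 0, 0], "roll": 0},
  ],
)

```text
t: 9.7
tool_pos: [0.4983, -0.1468, -0.0377]
orientation: [-2.376, -2.055, 0.0]
force: [0.3, -0.6, 0.2]
opening: 0.0597
```

>>> step_arm(
  deltas=[
    {"offset": [0, 0, 0.1], "roll": 0},
    {"offset": [0, 0, 0], "roll": 0},
  ],
)

```text
t: 9.95
tool_pos: [0.4983, -0.1468, -0.0387]
orientation: [-2.376, -2.055, 0.0]
force: [0.2, 0.5, 0.3]
opening: 0.0603
```

>>> step_arm(
  deltas=[
    {"offset": [0, 0, 0.1], "roll": 0},
    {"offset": [0, 0, 0], "roll": 0},
  ],
)

```text
t: 10.2
tool_pos: [0.4985, -0.1469, -0.0389]
orientation: [-2.376, -2.055, 0.0]
force: [-4.0, 1.0, 6.3]
opening: 0.0596
```

The table is at reported z = -0.0388, so the tip offset is 38.8 mm. The stiffness is about 8 N/mm. I'll raise 3 mm and push the frame sideways (+y).

>>> step_arm(
  deltas=[
    {"offset": [0, 0, -0.4], "roll": 0},
    {"offset": [0.5, 0, 0], "roll": 0},
    {"offset": [0.5, 0, 0], "roll": 0},
    {"offset": [0.5, 0, 0], "roll": 0},
    {"offset": [0.5, 0, 0], "roll": 0},
    {"offset": [0.5, 0, 0], "roll": 0},
    {"offset": [0.5, 0, 0], "roll": 0},
    {"offset": [0.5, 0, 0], "roll": 0},
    {"offset": [0.5, 0, 0], "roll": 0},
    {"offset": [0.5, 0, 0], "roll": 0},
    {"offset": [0.5, 0, 0], "roll": 0},
  ],
)

```text
t: 11.58
tool_pos: [0.5056, -0.097, -0.0356]
orientation: [-2.376, -2.055, 0.0]
force: [0.0, -1.2, -1.0]
opening: 0.0599
```

```bash
python3 m.py 2 | grep -v nan; cat > w.py <<'E'
from m import *
p=cams.read_camera("wrist");save(p,"w")
for n,z in (("stand",0),("frame_mid",.009),("neighbour_mid",.065)):
    for r in cams.pinpoint(p,n)[:2]: print("wrist",n,round(r["score"],2),np.round(r["xy"]),S(atz(p,r["xy"],z)))
E
python3 w.py
```

```text
top frame_mid 0.79 [229. 350.] [-368.4175  135.5453]
top frame_mid 0.74 [345. 262.] [-168.4302  -52.1761]
top neighbour_mid 0.75 [292. 163.] [-8.1748 77.6332]
top neighbour_mid 0.52 [349. 258.] [-167.261   -55.8293]
top jar_mid 0.77 [454. 200.] [ -20.5699 -236.5141]
side frame_mid 0.66 [402. 356.] [-362.6084  137.2427]
side frame_mid 0.6 [340. 240.] [-160.6867  -54.8159]
side frame_mid 0.57 [461. 218.] [-333.5551 -236.437 ]
side neighbour_mid 0.66 [224. 233.] [-12.3482  89.9444]
side neighbour_mid 0.29 [322. 165.] [ -40.2491 -201.0047]
11.975 tcp stand [-161.6707 -120.0925] -0.03549394292406699 f [-0.54    1.3259  0.6008]
wrist frame_mid 0.78 [300. 153.] [-167.905   -51.7056]
```

>>> step_arm(
  deltas=[
    {"offset": [0.4, 0, 0], "roll": 0},
    {"offset": [0.4, 0, 0], "roll": 0},
    {"offset": [0.4, 0, 0], "roll": 0},
    {"offset": [0, 0, 0], "roll": 0},
    {"offset": [-1.0, 0, 0], "roll": 0},
    {"offset": [-1.0, 0, 0], "roll": 0},
    {"offset": [0, 0, -4], "roll": 0},
    {"offset": [0, 0, -4], "roll": 0},
  ],
)

```text
t: 13.18
tool_pos: [0.5035, -0.106, 0.0448]
orientation: [-2.377, -2.052, 0.001]
force: [0.9, -0.5, 1.2]
opening: 0.0597
```

>>> step_arm(
  deltas=[
    {"offset": [0, 0, 0], "roll": 0.175},
    {"offset": [0, 0, 0], "roll": 0.175},
    {"offset": [0, 0, 0], "roll": 0.175},
    {"offset": [0, 0, 0], "roll": 0.175},
    {"offset": [0, 0, 0], "roll": 0.175},
    {"offset": [0, 0, 0], "roll": 0.175},
    {"offset": [0, 0, 0], "roll": 0.175},
    {"offset": [0, 0, 0], "roll": 0.175},
    {"offset": [0, 0, 0], "roll": 0.171},
  ],
)

```text
t: 14.3
tool_pos: [0.5043, -0.1061, 0.0444]
orientation: [3.133, -0.238, -0.0]
force: [0.6, -0.1, -0.3]
opening: 0.0603
```

>>> step_arm(
  deltas=[
    {"offset": [-3.1, -2.9, 0], "roll": 0},
    {"offset": [-3.1, -2.9, 0], "roll": 0},
    {"offset": [-3.1, -2.9, 0], "roll": 0},
    {"offset": [0, 0, 0], "roll": 0},
  ],
)

```text
t: 14.8
tool_pos: [0.4234, -0.0047, 0.044]
orientation: [-3.133, 0.225, 0.001]
force: [0.0, -1.1, -0.5]
opening: 0.06
```

```bash
python3 m.py 3; python3 w.py; python3 - <<'E'
from m import *
p=cams.read_camera("wrist");hsv=cv2.cvtColor(p["pixels"],cv2.COLOR_RGB2HSV)
m=((hsv[...,1]>90)&(hsv[...,0]<20)).astype(np.uint8);m[300:]=0
m=cv2.morphologyEx(m,cv2.MORPH_OPEN,np.ones((5,5)))
for c in cv2.findContours(m,0,1)[0]:
    if cv2.contourArea(c)>3000:
        W=np.array([S(atz(p,u,.018)) for u in c[:,0]],np.float32);print(cv2.boundingRect(c),cv2.minAreaRect(W))
E
```

```text
top frame_mid 0.85 [228. 349.] [-368.4108  137.6567]
top frame_mid 0.83 [428. 365.] [-332.7738 -235.5884]
top neighbour_mid 0.93 [192. 160.] [-34.5011 265.291 ]
top neighbour_mid 0.73 [291. 162.] [-5.7091 80.5588]
top jar_mid 0.92 [453. 202.] [ -24.8068 -234.7827]
side frame_mid 0.86 [401. 356.] [-361.4049  138.3398]
side frame_mid 0.74 [460. 216.] [-329.2025 -243.5691]
side frame_mid 0.63 [340. 245.] [-167.2013  -42.2156]
side neighbour_mid 0.7 [222. 232.] [-8.9001 88.9308]
side jar_mid 0.68 [322. 163.] [ -14.1655 -243.9013]
15.2 tcp stand [-254.3151  -41.5208] 0.044449605348234736 f [-0.092  -0.7959 -0.5806]
wrist frame_mid 0.95 [312. 118.] [-167.4319  -40.1697]
(211, 0, 203, 218) ((-167.15994262695312, -39.83429718017578), (113.07669830322266, 122.10739135742188), 89.97166442871094)
```

>>> step_arm(
  deltas=[
    {"offset": [0, 0, 4], "roll": 0},
    {"offset": [0, 0, 2.5], "roll": 0},
    {"offset": [0, 0, 1.2], "roll": 0},
    {"offset": [0, 0, 0.3], "roll": 0},
    {"offset": [0, 0, 0], "roll": 0},
  ],
)

```text
t: 16.08
tool_pos: [0.4258, -0.0058, -0.0348]
orientation: [3.133, -0.228, 0.002]
force: [-0.7, -0.0, 0.2]
opening: 0.0598
```

>>> step_arm(
  deltas=[
    {"offset": [0.6, 0, 0], "roll": 0},
    {"offset": [0.6, 0, 0], "roll": 0},
    {"offset": [0.6, 0, 0], "roll": 0},
    {"offset": [0.6, 0, 0], "roll": 0},
    {"offset": [0.6, 0, 0], "roll": 0},
    {"offset": [0.6, 0, 0], "roll": 0},
    {"offset": [0.6, 0, 0], "roll": 0},
    {"offset": [0.6, 0, 0], "roll": 0},
    {"offset": [0.6, 0, 0], "roll": 0},
  ],
)

```text
t: 17.2
tool_pos: [0.4789, -0.0136, -0.0357]
orientation: [-3.133, 0.228, -0.0]
force: [-1.3, -0.3, -0.8]
opening: 0.0599
```

>>> step_arm(
  deltas=[
    {"offset": [0.5, 0, 0], "roll": 0},
    {"offset": [0.5, 0, 0], "roll": 0},
    {"offset": [0.5, 0, 0], "roll": 0},
    {"offset": [0.5, 0, 0], "roll": 0},
    {"offset": [0.5, 0, 0], "roll": 0},
    {"offset": [0.5, 0, 0], "roll": 0},
    {"offset": [0.5, 0, 0], "roll": 0},
    {"offset": [0.5, 0, 0], "roll": 0},
    {"offset": [0.5, 0, 0], "roll": 0},
    {"offset": [0.5, 0, 0], "roll": 0},
  ],
)

```text
t: 18.45
tool_pos: [0.5282, -0.0208, -0.0356]
orientation: [-3.133, 0.228, 0.0]
force: [-1.0, 1.0, 0.8]
opening: 0.0602
```

```bash
cat w.py > w2.py; python3 m.py 4|grep -v jar; python3 w.py
```

```text
top frame_mid 0.72 [230. 351.] [-371.6268  133.5659]
top frame_mid 0.59 [428. 364.] [-331.0526 -235.9137]
top neighbour_mid 0.91 [193. 159.] [-31.5981 263.3947]
top neighbour_mid 0.55 [291. 161.] [-4.5594 79.6191]
side frame_mid 0.91 [295. 231.] [-72.8345 -38.3985]
side frame_mid 0.82 [461. 215.] [-331.4692 -246.0653]
side frame_mid 0.81 [401. 357.] [-362.0053  139.8092]
side neighbour_mid 0.74 [223. 229.] [-2.806  80.6821]
side neighbour_mid 0.66 [155. 300.] [-30.518  266.5438]
18.85 tcp stand [-150.6239  -41.0001] -0.03543067077170787 f [-0.264   0.3444  0.0668]
wrist frame_mid 0.76 [311. 139.] [-77.8057 -39.2396]
```

>>> step_arm(
  deltas=[
    {"offset": [0.3, 0, 0], "roll": 0},
    {"offset": [0.3, 0, 0], "roll": 0},
    {"offset": [0.3, 0, 0], "roll": 0},
  ],
)

```text
t: 19.42
tool_pos: [0.5368, -0.0221, -0.0356]
orientation: [-3.133, 0.228, 0.001]
force: [-4.1, 0.7, 2.7]
opening: 0.0599
```

>>> step_arm(
  deltas=[
    {"offset": [0.2, 0, 0], "roll": 0},
    {"offset": [0, 0, 0], "roll": 0},
  ],
)

```text
t: 19.68
tool_pos: [0.5392, -0.0225, -0.0356]
orientation: [3.133, -0.228, 0.001]
force: [0.1, 0.1, -0.6]
opening: 0.0602
```

>>> step_arm(
  deltas=[
    {"offset": [0.1, 0, 0], "roll": 0},
    {"offset": [0.1, 0, 0], "roll": 0},
    {"offset": [0, 0, 0], "roll": 0},
  ],
)

```text
t: 20.05
tool_pos: [0.5409, -0.0227, -0.0356]
orientation: [-3.133, 0.228, -0.0]
force: [-1.1, 0.2, 0.3]
opening: 0.0599
```

>>> step_arm(
  deltas=[
    {"offset": [0.1, 0, 0], "roll": 0},
    {"offset": [0.1, 0, 0], "roll": 0},
    {"offset": [0, 0, 0], "roll": 0},
  ],
)

```text
t: 20.42
tool_pos: [0.543, -0.023, -0.0356]
orientation: [3.133, -0.228, 0.001]
force: [-1.3, 0.1, -1.0]
opening: 0.0598
```

>>> step_arm(
  deltas=[
    {"offset": [0.1, 0, 0], "roll": 0},
    {"offset": [0.1, 0, 0], "roll": 0},
    {"offset": [0, 0, 0], "roll": 0},
  ],
)

```text
t: 20.8
tool_pos: [0.545, -0.0233, -0.0355]
orientation: [3.133, -0.228, 0.001]
force: [-0.8, -0.1, -0.2]
opening: 0.0602
```

>>> step_arm(
  deltas=[
    {"offset": [0.1, 0, 0], "roll": 0},
    {"offset": [0.1, 0, 0], "roll": 0},
    {"offset": [0, 0, 0], "roll": 0},
  ],
)

```text
t: 21.18
tool_pos: [0.5469, -0.0236, -0.0355]
orientation: [-3.133, 0.228, -0.0]
force: [-0.5, 0.5, -0.4]
opening: 0.0599
```

>>> step_arm(
  deltas=[
    {"offset": [0.1, 0, 0], "roll": 0},
    {"offset": [0.1, 0, 0], "roll": 0},
    {"offset": [0, 0, 0], "roll": 0},
  ],
)

```text
t: 21.55
tool_pos: [0.5469, -0.0236, -0.0357]
orientation: [-3.133, 0.228, 0.006]
force: [-9.9, 2.1, 9.7]
opening: 0.0601
```

```bash
python3 w.py; python3 - <<'E'
from m import *
p=cams.read_camera("side")
cv2.imwrite("pics/c4.png",cv2.resize(p["pixels"][150:300,170:370,::-1],(800,600),interpolation=2))
E
```

```text
wrist frame_mid 0.75 [309. 145.] [-61.1523 -38.1682]
```

View pics/c4.png

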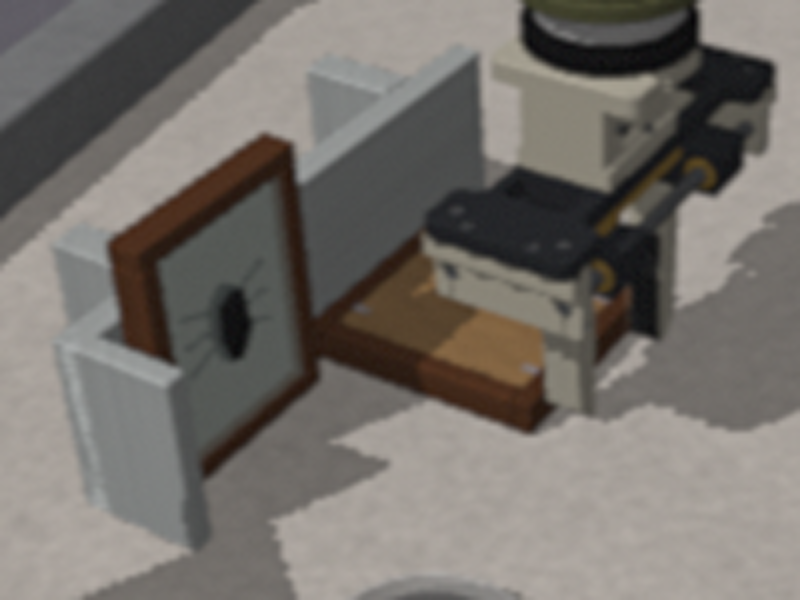

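The frame is flat against the board foot, at (320,340)–(540,420) in the crop, with the neighbour undisturbed and the fingers behind its -x edge. Next is the friction lift, pressing against the board while raising.

>>> step_arm(
  deltas=[
    {"offset": [0.03, 0, -0.1], "roll": 0},
    {"offset": [0, 0, -0.1], "roll": 0},
    {"offset": [0, 0, -0.2], "roll": 0},
    {"offset": [0, 0, 0], "roll": 0},
  ],
)

```text
t: 22.3
tool_pos: [0.5469, -0.0233, -0.0327]
orientation: [-3.133, 0.228, 0.006]
force: [-5.7, 1.6, -1.3]
opening: 0.0597
```

>>> step_arm(
  deltas=[
    {"offset": [0, 0, -0.2], "roll": 0},
    {"offset": [0, 0, -0.2], "roll": 0},
    {"offset": [0, 0, 0], "roll": 0},
  ],
)

```text
t: 22.68
tool_pos: [0.5468, -0.0232, -0.0287]
orientation: [-3.132, 0.228, 0.007]
force: [-6.4, 2.3, -1.4]
opening: 0.06
```

```bash
python3 - <<'E'
from m import *
p=cams.read_camera("side")
cv2.imwrite("pics/c5.png",cv2.resize(p["pixels"][180:280,230:365,::-1],(540,400),interpolation=2))
E
```

```text
(no output)
```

View pics/c5.png

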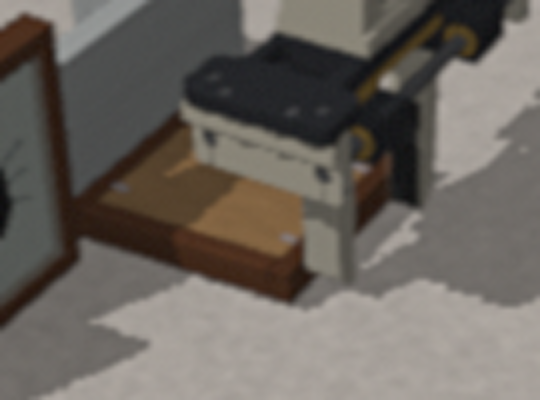

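The vertical force holds at -1.4 N, about half the frame's weight, with a 6 N push, so the edge is coming up with the fingers. I'll continue.

>>> step_arm(
  deltas=[
    {"offset": [0, 0, -0.25], "roll": 0},
    {"offset": [0, 0, -0.25], "roll": 0},
    {"offset": [0, 0, 0], "roll": 0},
  ],
)

```text
t: 23.1
tool_pos: [0.5468, -0.0232, -0.0237]
orientation: [-3.132, 0.228, 0.007]
force: [-5.7, 3.0, -2.0]
opening: 0.0601
```

>>> step_arm(
  deltas=[
    {"offset": [0.02, 0, -0.25], "roll": 0},
    {"offset": [0.02, 0, -0.25], "roll": 0},
    {"offset": [0, 0, 0], "roll": 0},
  ],
)

```text
t: 23.48
tool_pos: [0.5469, -0.0232, -0.0188]
orientation: [-3.132, 0.228, 0.008]
force: [-6.3, 3.1, -0.7]
opening: 0.06
```

>>> step_arm(
  deltas=[
    {"offset": [0.02, 0, -0.25], "roll": 0},
    {"offset": [0.02, 0, -0.25], "roll": 0},
    {"offset": [0, 0, 0], "roll": 0},
  ],
)

```text
t: 23.85
tool_pos: [0.5472, -0.0232, -0.0138]
orientation: [-3.132, 0.228, 0.008]
force: [-8.8, 2.9, -0.7]
opening: 0.0601
```

```bash
cat > t.py <<'E'
from m import *
s=robot.read_state();print(s["t"],"tcp",S(s["tool_pos"]),"tip z",s["tool_pos"][2]*1000+38.8,"F",s["force"]@np.array([*xh,0]),s["force"][2])
for c in("side","wrist"):
  p=cams.read_camera(c)
  for n in("frame_mid","glass"):
    for r in cams.pinpoint(p,n)[:3]: print(c,n,round(r["score"],2),np.round(r["xy"]))
  if c=="side":
   # predicted pixel of frame_mid / glass per angle
   for th in (0,5,10,15,20,30,45,60,75,90):
    a=np.radians(th);f=lambda l,h:np.array([*(O+xh*(-.018*np.sin(a)-l*np.cos(a)+h*np.sin(a))+yh*-.039),l*np.sin(a)+h*np.cos(a)])
    print(th,np.round(proj(p,f(.0625,.009))),np.round(proj(p,f(.0625,0))))
E
python3 t.py
```

```text
23.85 tcp [-131.3285  -40.5936] tip z 24.988354396571477 F -9.137261611405648 -0.6865676316666043
side frame_mid 0.93 [288. 225.]
side frame_mid 0.69 [400. 356.]
side frame_mid 0.65 [460. 217.]
side glass 0.89 [401. 363.]
side glass 0.76 [289. 228.]
side glass 0.73 [460. 223.]
0 [291. 229.] [291. 233.]
5 [291. 227.] [291. 231.]
10 [291. 225.] [292. 229.]
15 [290. 223.] [292. 227.]
20 [290. 220.] [292. 224.]
30 [288. 216.] [291. 220.]
45 [284. 210.] [287. 213.]
60 [279. 204.] [283. 208.]
75 [273. 201.] [277. 203.]
90 [266. 198.] [270. 200.]
wrist frame_mid 0.65 [313. 146.]
wrist glass 0.9 [312. 148.]
```

At 10°, matching the prediction in both cameras. Onward along the arc.

>>> step_arm(
  deltas=[
    {"offset": [0.02, 0, -0.25], "roll": 0},
    {"offset": [0.03, 0, -0.25], "roll": 0},
    {"offset": [0.03, 0, -0.25], "roll": 0},
    {"offset": [0.03, 0, -0.25], "roll": 0},
    {"offset": [0, 0, 0], "roll": 0},
  ],
)

```text
t: 24.78
tool_pos: [0.5484, -0.0234, -0.0037]
orientation: [-3.132, 0.228, 0.008]
force: [-8.6, 2.6, -0.5]
opening: 0.0599
```

>>> step_arm(
  deltas=[
    {"offset": [0.04, 0, -0.25], "roll": 0},
    {"offset": [0.05, 0, -0.25], "roll": 0},
    {"offset": [0.05, 0, -0.25], "roll": 0},
    {"offset": [0.06, 0, -0.25], "roll": 0},
    {"offset": [0, 0, 0], "roll": 0},
  ],
)

```text
t: 25.4
tool_pos: [0.5506, -0.0238, 0.0065]
orientation: [-3.133, 0.228, 0.007]
force: [-7.9, 3.1, 0.1]
opening: 0.06
```

```bash
python3 t.py | grep -v "^[0-9]* \["
```

```text
25.4 tcp [-127.8661  -40.6562] tip z 45.31205786905602 F -8.264552582806571 0.07711105813789365
side frame_mid 0.9 [460. 217.]
side frame_mid 0.81 [399. 354.]
side frame_mid 0.7 [287. 220.]
side glass 0.96 [402. 362.]
side glass 0.59 [289. 226.]
wrist frame_mid 0.56 [310. 148.]
wrist glass 0.62 [312. 152.]
```

Now at 20°, at the predicted position, with about an 8 N push. I'll follow the arc in 5° pieces with force checks.

>>> step_arm(
  deltas=[
    {"offset": [0.07, 0, -0.25], "roll": 0},
    {"offset": [0.07, 0, -0.25], "roll": 0},
    {"offset": [0.08, 0, -0.25], "roll": 0},
    {"offset": [0.08, 0, -0.24], "roll": 0},
    {"offset": [0, 0, 0], "roll": 0},
  ],
)

```text
t: 26.32
tool_pos: [0.5537, -0.0243, 0.0166]
orientation: [-3.133, 0.228, 0.007]
force: [-9.0, 2.1, 1.5]
opening: 0.0598
```

>>> step_arm(
  deltas=[
    {"offset": [0.09, 0, -0.24], "roll": 0},
    {"offset": [0.1, 0, -0.24], "roll": 0},
    {"offset": [0.1, 0, -0.24], "roll": 0},
    {"offset": [0.1, 0, -0.24], "roll": 0},
    {"offset": [0, 0, 0], "roll": 0},
  ],
)

```text
t: 26.95
tool_pos: [0.5578, -0.025, 0.0264]
orientation: [-3.133, 0.228, 0.006]
force: [-8.4, 1.5, 3.2]
opening: 0.0603
```

```bash
python3 t.py | grep -v "^[0-9]* \["
```

```text
26.95 tcp [-120.5257  -40.8643] tip z 65.22660997924967 F -8.510844580669627 3.155670087331546
side frame_mid 0.9 [286. 212.]
side frame_mid 0.64 [463. 216.]
side frame_mid 0.56 [402. 355.]
side glass 0.97 [402. 360.]
side glass 0.56 [288. 218.]
side glass 0.56 [459. 221.]
wrist frame_mid 0.57 [313. 155.]
wrist glass 0.75 [314. 166.]
```

>>> step_arm(
  deltas=[
    {"offset": [0.11, 0, -0.23], "roll": 0},
    {"offset": [0.12, 0, -0.23], "roll": 0},
    {"offset": [0.12, 0, -0.23], "roll": 0},
    {"offset": [0.12, 0, -0.22], "roll": 0},
    {"offset": [0, 0, 0], "roll": 0},
  ],
)

```text
t: 27.88
tool_pos: [0.5629, -0.0258, 0.0358]
orientation: [-3.133, 0.228, 0.005]
force: [-8.0, 1.4, 2.9]
opening: 0.0603
```

>>> step_arm(
  deltas=[
    {"offset": [0.13, 0, -0.22], "roll": 0},
    {"offset": [0.14, 0, -0.21], "roll": 0},
    {"offset": [0.14, 0, -0.21], "roll": 0},
    {"offset": [0.15, 0, -0.2], "roll": 0},
    {"offset": [0, 0, 0], "roll": 0},
  ],
)

```text
t: 28.5
tool_pos: [0.5689, -0.0267, 0.0445]
orientation: [-3.133, 0.228, 0.003]
force: [-7.4, 1.8, 2.3]
opening: 0.06
```

>>> step_arm(
  deltas=[
    {"offset": [0.15, 0, -0.2], "roll": 0},
    {"offset": [0.16, 0, -0.2], "roll": 0},
    {"offset": [0.16, 0, -0.2], "roll": 0},
    {"offset": [0.17, 0, -0.19], "roll": 0},
    {"offset": [0, 0, 0], "roll": 0},
  ],
)

```text
t: 29.12
tool_pos: [0.5757, -0.0278, 0.0527]
orientation: [-3.133, 0.228, 0.002]
force: [-6.4, 0.6, 5.0]
opening: 0.0602
```

```bash
python3 t.py | grep -v "^[0-9]* \["
```

```text
29.125 tcp [-102.4034  -41.0171] tip z 91.54504308587877 F -6.408606753537476 5.000983674426192
side frame_mid 0.73 [283. 206.]
side frame_mid 0.71 [460. 216.]
side frame_mid 0.64 [401. 354.]
side glass 0.82 [284. 216.]
side glass 0.8 [459. 221.]
side glass 0.67 [402. 362.]
wrist frame_mid 0.85 [312. 172.]
```

>>> step_arm(
  deltas=[
    {"offset": [0.17, 0, -0.18], "roll": 0},
    {"offset": [0.18, 0, -0.18], "roll": 0},
    {"offset": [0.19, 0, -0.17], "roll": 0},
    {"offset": [0.19, 0, -0.17], "roll": 0},
    {"offset": [0, 0, 0], "roll": 0},
  ],
)

```text
t: 30.05
tool_pos: [0.5833, -0.0289, 0.06]
orientation: [-3.133, 0.228, 0.001]
force: [-6.4, 1.4, 5.0]
opening: 0.0599
```

>>> step_arm(
  deltas=[
    {"offset": [0.19, 0, -0.17], "roll": 0},
    {"offset": [0.2, 0, -0.16], "roll": 0},
    {"offset": [0.2, 0, -0.16], "roll": 0},
    {"offset": [0.2, 0, -0.15], "roll": 0},
    {"offset": [0, 0, 0], "roll": 0},
  ],
)

```text
t: 30.68
tool_pos: [0.5916, -0.0301, 0.0664]
orientation: [3.133, -0.228, 0.001]
force: [-5.0, 0.1, 5.8]
opening: 0.0599
```

>>> step_arm(
  deltas=[
    {"offset": [0.21, 0, -0.15], "roll": 0},
    {"offset": [0.21, 0, -0.14], "roll": 0},
    {"offset": [0.22, 0, -0.14], "roll": 0},
    {"offset": [0.22, 0, -0.13], "roll": 0},
    {"offset": [0, 0, 0], "roll": 0},
  ],
)

```text
t: 31.3
tool_pos: [0.6004, -0.0315, 0.072]
orientation: [3.133, -0.228, 0.002]
force: [-4.3, -0.3, 6.0]
opening: 0.06
```

```bash
python3 t.py | grep -v "^[0-9]* \["
```

```text
31.3 tcp [-77.4995 -41.0838] tip z 110.78054591398073 F -4.246817536613685 5.997320575083021
side frame_mid 0.79 [401. 357.]
side frame_mid 0.6 [463. 220.]
side frame_mid 0.59 [276. 201.]
side glass 0.81 [461. 222.]
side glass 0.68 [403. 362.]
side glass 0.64 [281. 204.]
wrist frame_mid 0.7 [311. 197.]
wrist glass 0.76 [311. 208.]
```

>>> step_arm(
  deltas=[
    {"offset": [0.22, 0, -0.12], "roll": 0},
    {"offset": [0.23, 0, -0.12], "roll": 0},
    {"offset": [0.23, 0, -0.12], "roll": 0},
    {"offset": [0.23, 0, -0.11], "roll": 0},
    {"offset": [0, 0, 0], "roll": 0},
  ],
)

```text
t: 32.22
tool_pos: [0.6093, -0.0327, 0.0764]
orientation: [3.133, -0.228, 0.001]
force: [-3.4, -0.0, 5.2]
opening: 0.06
```

>>> step_arm(
  deltas=[
    {"offset": [0.24, 0, -0.11], "roll": 0},
    {"offset": [0.24, 0, -0.1], "roll": 0},
    {"offset": [0.24, 0, -0.09], "roll": 0},
    {"offset": [0.24, 0, -0.09], "roll": 0},
    {"offset": [0, 0, 0], "roll": 0},
  ],
)

```text
t: 32.85
tool_pos: [0.6186, -0.0341, 0.0801]
orientation: [3.133, -0.228, 0.001]
force: [-2.1, -1.1, 5.4]
opening: 0.0602
```

>>> step_arm(
  deltas=[
    {"offset": [0.25, 0, -0.08], "roll": 0},
    {"offset": [0.25, 0, -0.08], "roll": 0},
    {"offset": [0.25, 0, -0.07], "roll": 0},
    {"offset": [0.25, 0, -0.07], "roll": 0},
    {"offset": [0, 0, 0], "roll": 0},
  ],
)

```text
t: 33.48
tool_pos: [0.6284, -0.0355, 0.0829]
orientation: [3.133, -0.228, 0.0]
force: [-1.6, -1.0, 4.4]
opening: 0.0599
```

```bash
python3 t.py | grep -v "^[0-9]* \["; python3 - <<'E'
from m import *
p=cams.read_camera("side")
cv2.imwrite("pics/c6.png",cv2.resize(p["pixels"][130:290,170:370,::-1],(750,600),interpolation=2))
E
```

```text
33.475 tcp [-49.2054 -41.068 ] tip z 121.7179494849767 F -1.4808110514611053 4.4360851964868555
side frame_mid 0.77 [270. 200.]
side frame_mid 0.69 [400. 355.]
side frame_mid 0.59 [461. 215.]
side glass 0.81 [275. 206.]
side glass 0.8 [460. 222.]
side glass 0.76 [404. 360.]
wrist frame_mid 0.97 [310. 215.]
wrist glass 0.62 [312. 228.]
```

View pics/c6.png

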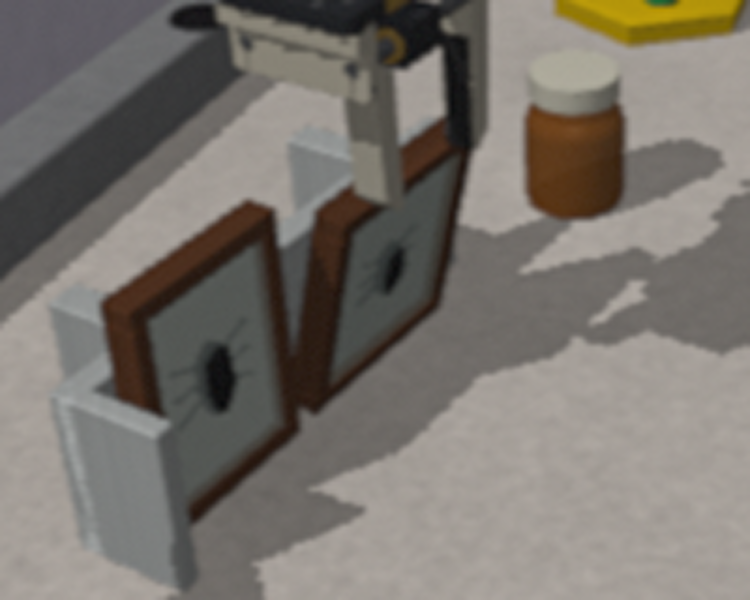

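At about 75° with the glass facing out and the fingers at the top edge (370–470,140–195). A small gap to the neighbour shows at (300,400). I'll carry it to vertical.

>>> step_arm(
  deltas=[
    {"offset": [0.26, 0, -0.05], "roll": 0},
    {"offset": [0.26, 0, -0.05], "roll": 0},
    {"offset": [0.26, 0, -0.04], "roll": 0},
    {"offset": [0.26, 0, -0.04], "roll": 0},
    {"offset": [0, 0, 0], "roll": 0},
  ],
)

```text
t: 34.45
tool_pos: [0.6388, -0.037, 0.0848]
orientation: [-3.133, 0.228, -0.001]
force: [-1.6, -1.4, 5.0]
opening: 0.0601
```

>>> step_arm(
  deltas=[
    {"offset": [0.26, 0, -0.03], "roll": 0},
    {"offset": [0.26, 0, -0.03], "roll": 0},
    {"offset": [0.26, 0, -0.02], "roll": 0},
    {"offset": [0.26, 0, -0.02], "roll": 0},
    {"offset": [0, 0, 0], "roll": 0},
  ],
)

```text
t: 35.08
tool_pos: [0.649, -0.0386, 0.0858]
orientation: [3.133, -0.228, 0.0]
force: [-0.2, -1.5, 6.0]
opening: 0.0598
```

```bash
python3 t.py | grep -v "^[0-9]* \["
```

```text
35.075 tcp [-28.3467 -41.1124] tip z 124.60317655432507 F 0.04861848635329261 5.952732108158657
side frame_mid 0.77 [268. 197.]
side frame_mid 0.74 [460. 217.]
side frame_mid 0.68 [404. 359.]
side glass 0.95 [401. 361.]
side glass 0.85 [269. 198.]
side glass 0.85 [459. 222.]
wrist frame_mid 0.96 [314. 233.]
wrist frame_mid 0.71 [310. 244.]
wrist glass 0.9 [315. 242.]
wrist glass 0.24 [597. 235.]
```

>>> step_arm(
  deltas=[
    {"offset": [0.2, 0, 0], "roll": 0},
    {"offset": [0.2, 0, 0], "roll": 0},
    {"offset": [0.2, 0, 0], "roll": 0},
    {"offset": [0, 0, 0], "roll": 0},
  ],
)

```text
t: 35.88
tool_pos: [0.655, -0.0395, 0.086]
orientation: [3.133, -0.228, 0.001]
force: [-0.9, -2.0, 5.9]
opening: 0.0602
```

>>> step_arm(
  deltas=[
    {"offset": [0.1, 0, 0], "roll": 0},
    {"offset": [0.1, 0, 0], "roll": 0},
    {"offset": [0.1, 0, 0], "roll": 0},
    {"offset": [0, 0, 0], "roll": 0},
  ],
)

```text
t: 36.38
tool_pos: [0.6572, -0.0399, 0.086]
orientation: [3.133, -0.228, -0.001]
force: [-3.5, -2.3, 8.4]
opening: 0.06
```

>>> step_arm(
  deltas=[
    {"offset": [0, 0, -0.1], "roll": 0},
    {"offset": [0, 0, -0.1], "roll": 0},
    {"offset": [0, 0, -0.3], "roll": 0},
    {"offset": [0, 0, -1], "roll": 0},
    {"offset": [0, 0, -3], "roll": 0},
    {"offset": [0, 0, -3], "roll": 0},
    {"offset": [0, 0, 0], "roll": 0},
  ],
)

```text
t: 37.25
tool_pos: [0.6601, -0.04, 0.1652]
orientation: [3.133, -0.228, 0.011]
force: [0.4, 0.6, 0.2]
opening: 0.0602
```

>>> step_arm(
  deltas=[
    {"offset": [-5, 0, 0], "roll": 0},
    {"offset": [-5, 0, 0], "roll": 0},
    {"offset": [-5, 0, 0], "roll": 0},
    {"offset": [0, 0, 0], "roll": 0},
    {"offset": [0, 0, 0], "roll": 0},
  ],
)

```text
t: 37.88
tool_pos: [0.5095, -0.0181, 0.1607]
orientation: [3.133, -0.228, 0.001]
force: [-0.0, 0.2, 0.6]
opening: 0.0599
```

```bash
python3 - <<'E'
from m import *
print(robot.read_state()["t"],robot.read_state()["force"])
I=[]
for c,(a,b) in(("side",(130,170)),("top",(110,230))):
    p=cams.read_camera(c);I.append(cv2.resize(p["pixels"][a:a+160,b:b+200,::-1],(400,320),interpolation=2))
    for n,z in(("frame_mid",.0625),("neighbour_mid",.065),("jar_mid",.0425),("dish_mid",.007)):
        for r in cams.pinpoint(p,n)[:3]: print(c,n,round(r["score"],2),np.round(r["xy"]),S(atz(p,r["xy"],z)))
p=cams.read_camera("wrist");w=cv2.resize(p["pixels"][:,:,::-1],(360,270))
cv2.imwrite("pics/c7.png",np.vstack([np.hstack(I),np.hstack([w,np.zeros((270,440,3),np.uint8)])]))
E
```

```text
37.875 [-0.0489  0.2287  0.5513]
side frame_mid 0.67 [264. 198.] [ -4.5093 -38.863 ]
side frame_mid 0.64 [459. 218.] [-345.7061 -156.4946]
side frame_mid 0.59 [400. 360.] [-374.6878  187.1664]
side neighbour_mid 0.66 [226. 229.] [-8.7871 79.6429]
side neighbour_mid 0.65 [157. 303.] [-37.2285 269.6503]
side jar_mid 0.73 [321. 166.] [ -17.5373 -233.1533]
side dish_mid 0.67 [275. 314.] [-161.5152  158.8192]
top frame_mid 0.75 [231. 350.] [-364.9931  123.7557]
top frame_mid 0.67 [430. 367.] [-333.7666 -228.6131]
top neighbour_mid 0.92 [292. 165.] [-10.4116  76.8502]
top neighbour_mid 0.71 [192. 162.] [-37.9138 263.2254]
top jar_mid 0.74 [453. 202.] [ -25.5769 -234.8834]
top dish_mid 0.94 [236. 240.] [-161.5908  163.8454]
top dish_mid 0.66 [292. 163.] [10.4481 83.6623]
```

View pics/c7.png

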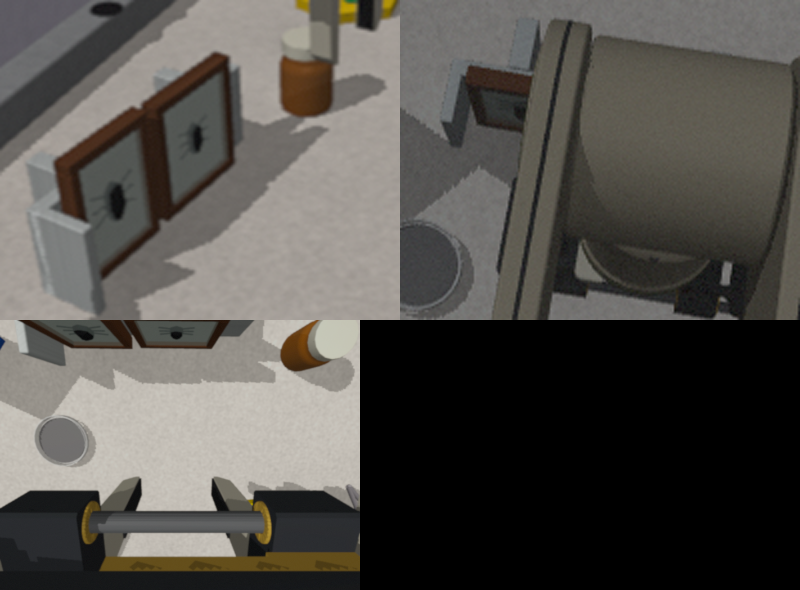

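```bash
python3 - <<'E'
from m import *
p=cams.read_camera("side");s=8
im=cv2.resize(p["pixels"][150:225,220:320,::-1],(800,600),interpolation=2)
W=lambda x,y,z:np.int32(((proj(p,[*(O+xh*x+yh*y),z])-(220,150)+.5)*s).round())
for pts,c in(([(-.018,y,z) for y,z in((-.0965,0),(-.0965,.125),(.0185,.125),(.0185,0))],(0,255,0)),
  ([(-.018-.0109,-.0965,.125),(-.018-.0109,.0185,.125)],(0,0,255))):
    cv2.polylines(im,[np.array([W(*q) for q in pts])],len(pts)>2,c,1)
cv2.imwrite("pics/c8.png",im)
E
```

```text
(no output)
```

View pics/c8.png

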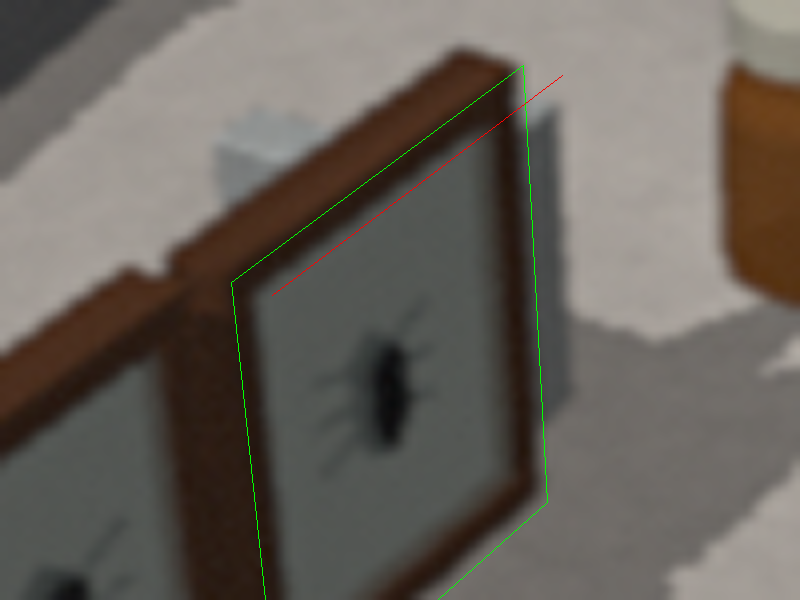

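The outline fits upright: the green line is 90°, the red one is 5° off and clearly out. The robot is clear of everything, so I'm handing in.

```bash
python3 -c "
from plant import robot
print(robot.read_state()['t'],robot.close_job())"
```

```text
the job is handed in; nothing more can be done
38.475 None
```

The frame now stands upright against the board with its glass facing out, beside the neighbour. I handed the job in at 38.5 s of the 72 s allowed.

**What I did:** I pushed the frame sideways into line, then up to the backboard. I tipped it up on its far edge by pressing it lightly against the board and lifting the near edge by friction, at 10–20°/s. The force readings during the tip stayed around 5–10 N against the 40 N limit. I then raised the fingers off and backed the arm away.

**Last checks:**
- **Upright:** the side-image overlay fits an upright frame. Its lower edge sat about 1.5 px (a few mm) off the predicted outline, which could be a lean of 1–2° or calibration error. Both are within the 5° limit.
- **Gap:** the side-camera estimate puts the frame about 118 mm from the neighbour along the board, a gap of roughly 10 mm. The top view of the frame was hidden by the arm.
- **Other objects:** the neighbour and the jar show no shift beyond camera scatter. The dish was not touched, and I checked it only by camera.

**What disagreed:** the real fingertips were 38.8 mm higher than the reported tool position. My first sideways push therefore passed over the frame without touching it. I found this with the side and wrist cameras, confirmed it by touching the table at about 6 N, and corrected for it from then on. The network also missed the top-view outline of the frame once, so I found it by colour instead.

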